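# Slide the washed red board onto the draining stand

### The arm

A 7-joint arm with a two-finger parallel gripper is mounted at the origin on the work surface. World frame = base frame: x ahead of the robot, y to its left, z up, the work surface at z = 0. Lengths are in m, angles in degrees, forces in N, time in s.
With the tool pointing down it reaches from about 0.35 to 0.9 m from the base axis. Payload 8.1 kg.
Tool frame: the origin (TCP) lies between the finger pads; the fingertips stand 22 mm ahead of it and the grasp point (between the pads) lies 3 mm ahead of it (nose_length is the distance from the TCP to the fingertips, in m); z points along the fingers, x is the direction in which the jaws open and shut, and the axes are right-handed (so a half turn about z gives the same grasp; the last joint's range is limited). The gripper opens to 85 mm and grips with 20 to 120 N. Pads are 22 mm wide; open, the fingers measure 114 mm over their backs; the gripper's body (76 mm by 85 mm) begins 54 mm behind the grasp point. The pads swing forward as they close: fully open they stand 13 mm farther back than shut.
Start: joints at [-74.633, 24.895, 1.432, 90.138, -0.665, 64.973, -4.303], TCP at [0.227, 0.583, 0.253] pointing down, gripper open.
Joint ranges: [-149.89, 149.89], [-25.12, 119.58], [-72.63, 75.52], [4.76, 147.25], [-75.54, 255.54], [6.69, 114.76], [-157.13, 157.13]. Speed limits (degrees/s): [127.2, 127.2, 172.46, 172.46, 180, 180, 180].

### API

Orientations are given as a 3x3 rotation matrix whose columns are the frame's x, y, z axes.
In Python, from workcell import * gives the robot as it stands. The module is installed in compiled form; this text tells all that it offers.
- The arm moves only by the shell command python3 -m pendant 'ROWS' [FORCE]. ROWS is JSON, a list of rows, each a list of 3 entries, a list of its own where there are three numbers: the shift along the tool's x, y, z each as a share of 2.5 cm, from -1 to 1, then the turn, a rotation vector about the tool's x, y, z each as a share of 6 degrees, from -1 to 1, then the opening, from 0 (shut) to 1 (fully open). A call has 1 to 10 rows; each row shifts and turns the commanded pose from where the row before left it, along the tool's axes as they then stand; what a row does not reach is not made up. A row lasts 1/10 s, in which the tool goes at most 50 mm and 8.59 degrees, less where a joint would pass 70% of its speed; a pose out of reach is approached as far as the arm can. A call with a number of a shift or a turn outside -1 to 1 is refused whole. A call with a gripper value outside its range is refused whole. The fingers move at their own pace and stop on an object; FORCE is the grip in N (left out, the last holds). Time passes only in rows, so rows that do not move let the fingers close. It gives the time, the measured TCP pose, the force and the opening at its end, in the units of the state.
- observe(): the state, without advancing time (a new reading comes with each control period).
- snapshot(name): name is "scene" or "side" or "wrist"; returns a dict with "frame" (420x560x3 uint8, blue, green, red), "fx", "fy", "cx", "cy" (pixels), "pose" (4x4, takes a point from camera to world coordinates). Camera axes: x right, y down, z forward; pixel columns grow to the right and rows downward; lengths in m; the calibration is good to about 2 mm. A picture is of the moment at which its call begins. There is no depth.
- hand_in(): hands the job in, once; it reports no verdict.
The state is a dict: "time": time; "joints": joint angles; "dq": joint speeds; "joint_efforts": joint torques, N m; "tool_pos": TCP position; "orientation": TCP orientation; "ft_force": force on the tool from outside, world axes, zero at the start; "moment": the same for the moment, N m; "opening": opening from 0.0 (shut) to 1.0 (fully open).
Only numpy, scipy, OpenCV 4.12 (cv2) and the standard library are available. Lean on these libraries where they do the work, as an engineer would, in place of code of your own. Each camera call takes 0.05 s, during which the arm holds its last target.

### The job

The red cutting board has been washed and lies on the flat landing shelf of the draining stand: slide it over the bend onto the blue slope and bring it fully down, so that it rests flat on the slope with its lower edge squarely against the yellow bottom lip, wholly on the slope and the same side up. Do it steadily: do not lift it high, drop it or shoot it down. Leave the green board on the shelf, and the beaker and the brush, where they are.

Things in the scene. Friction and masses are not known exactly. Their poses are not given: they have to be found in the camera images.
- stand: Draining stand, fixed. Origin on the table below the middle of the bend between flat shelf and slope. x points level down the slope (shelf to lip), z up, y along the bend. The bare metal shelf is level, top at z = 120 mm, x from -220 mm to 0, y from -180 to 180 mm, no raised edges. From the bend the blue deck, as wide, falls at 25 degrees for 215 mm along the slope.
- deck: Blue sloped deck, black stripes. Origin on its surface at the inner foot of the yellow lip, midway across; x down the slope, z square to the surface, y along the lip. Surface: x from -215 mm (the bend) to 0. The lip, 22 mm high, runs along y from -180 to 180 mm. No side rails. Too gentle for a board to slide down reliably by itself: push it all the way to the lip.
- red_board: Red plastic cutting board, 160 mm (its x) by 120 mm (its y) by 20 mm thick (z), about 0.36 kg, with four small black dots on top. Origin at the centre of its underside. It starts lying on the shelf, its x roughly down the slope, beside the green board, either of the two being on the left.
- green_board: Green plastic cutting board of the same size and make, origin at the centre of its underside, on the shelf beside the red one. Must stay where it is.
- beaker: Open steel beaker, 72 mm across, 100 mm tall, standing on the table beyond the lip. Origin at the centre of its underside. To be left alone.
- brush: Brush with wooden handle, about 0.2 m long, lying on the table beyond the lip. Origin under it. To be left alone.
Not all that is in view belongs to the job. Of the things like the red_board, leave any that is purple; of the rest the larger one is meant.

How it is judged:
By the outcome, as a careful person would: the job done as asked, in the order asked, and still so for the second after the job is handed in, with the robot touching nothing.
It also fails if it takes over 32 s, if anything falls off the work surface, if the arm or the gripper's body presses on something with over 40 N, if the wrist force passes 120 N, or if a joint passes its speed limit or range.

## Working session

There is one attempt and no reset: what is moved stays moved. The work goes in short steps, Python scripts to look and compute and a shell command to move; the robot and the scene stay as the last step left them, time stands still between calls to the robot, and variables do not carry over. Pictures are saved under pics/ and viewed, and the job is handed in when it is done.

```bash
mkdir -p pics
python3 - <<'E'
from workcell import *
import cv2
print(observe())
for n in("scene","side","wrist"):
    s=snapshot(n); cv2.imwrite(f"pics/{n}0.png",s["frame"]); print(n,s["fx"],s["fy"],s["cx"],s["cy"],s["pose"])
E
```

```text
{'time': 0.0, 'joints': array([-74.63565996,  24.9358616 ,   1.43044304,  90.19101355,
        -0.66429096,  64.97224869,  -4.3014108 ]), 'dq': array([-0.04670587, -0.07910169,  0.03298015,  0.10040101,  0.05407   ,
        0.00528208,  0.0524253 ]), 'joint_efforts': array([ 1.52724265e-04, -6.70486093e+01,  1.02525182e+00, -3.16196358e+01,
        1.55749609e-02,  1.27588885e-02, -1.19603911e-05]), 'tool_pos': array([0.22632583, 0.58206482, 0.25251935]), 'orientation': array([[ 3.62354647e-01,  9.32040192e-01, -4.35833072e-04],
       [ 9.32038958e-01, -3.62354880e-01, -1.52406588e-03],
       [-1.57841690e-03,  1.46038954e-04, -9.99998744e-01]]), 'ft_force': array([-0.5045344 ,  0.26256811, -0.13500324]), 'moment': array([-0.00916197,  0.0092354 ,  0.01076112]), 'opening': 1.000155388659328}
scene 503.34969227368816 503.34969227368816 282.05297410044386 211.69922174569953 [[-0.81990871  0.28569342 -0.49611387  1.01888979]
 [ 0.57241686  0.42335778 -0.70221588  0.75615193]
 [ 0.00941521 -0.85973686 -0.51065046  0.65508861]
 [ 0.          0.          0.          1.        ]]
side 388.38482336750747 388.38482336750747 274.9005663356077 204.16594211879638 [[ 0.90212012 -0.33087549  0.2769489   0.20877729]
 [-0.43105015 -0.66226707  0.61286059 -0.54464118]
 [-0.01936641 -0.67225273 -0.74006838  0.78652074]
 [ 0.          0.          0.          1.        ]]
wrist 322.094616353197 322.094616353197 282.7853301073155 212.4475819815789 [[ 3.62872265e-01  8.83475810e-01  2.96300882e-01  1.50751858e-01]
 [ 9.31838846e-01 -3.43940099e-01 -1.15678749e-01  6.11896902e-01]
 [-2.89621992e-04  3.18081282e-01 -9.48063402e-01  3.72123290e-01]
 [ 0.00000000e+00  0.00000000e+00  0.00000000e+00  1.00000000e+00]]
```

View pics/scene0.png

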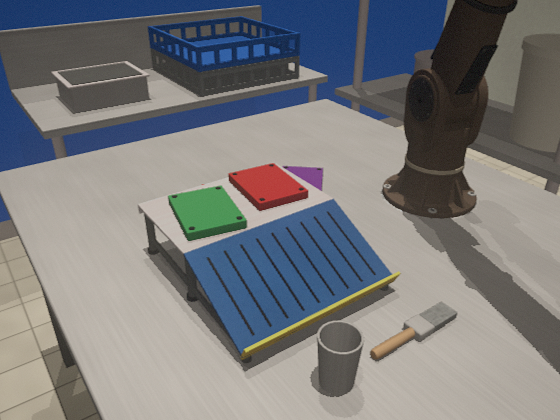

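View pics/side0.png

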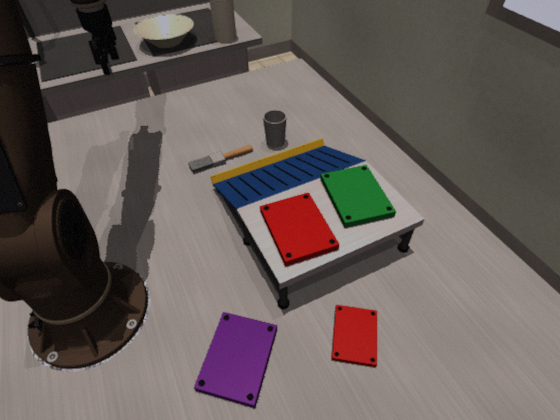

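View pics/wrist0.png

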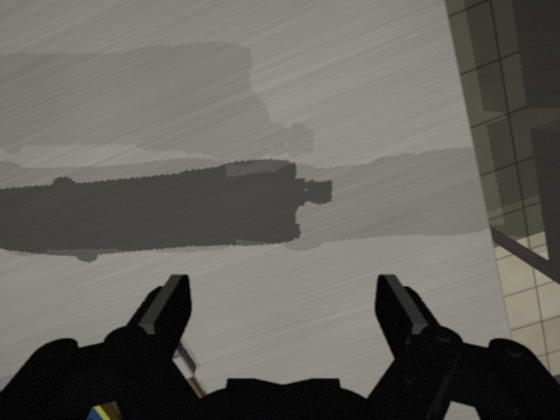

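The candidates are the red board on the shelf (side 298,227), the small red one on the table (355,335) and the purple one (238,357). The one on the shelf fits, because it is the larger red one and lies beside the green board. I'll enlarge it to confirm and read off its corners.

Run:
```python
import cv2
a=cv2.imread("pics/scene0.png")[150:360,130:410]; cv2.imwrite("pics/sc_crop.png",cv2.resize(a,None,fx=2.8,fy=2.8,interpolation=cv2.INTER_CUBIC))
a=cv2.imread("pics/side0.png")[130:320,200:440]; cv2.imwrite("pics/si_crop.png",cv2.resize(a,None,fx=3,fy=3,interpolation=cv2.INTER_CUBIC))
```

```text
(no output)
```

View pics/sc_crop.png

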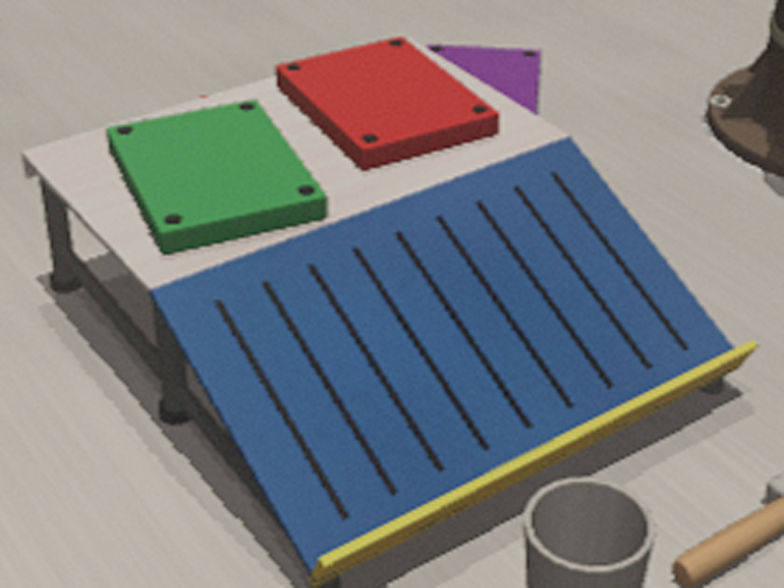

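View pics/si_crop.png

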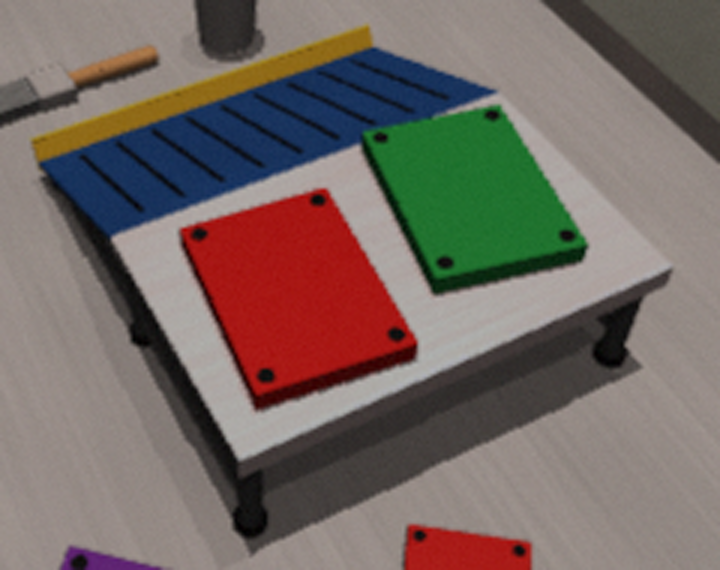

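The red board on the shelf is confirmed: it has four dots and lies beside the green one. Next I triangulate.

```bash
cat > h.py <<'E'
import numpy as np, cv2
from workcell import *
def ray(s,p):
    d=s["pose"][:3,:3]@np.array([(p[0]-s["cx"])/s["fx"],(p[1]-s["cy"])/s["fy"],1]); return s["pose"][:3,3],d/np.linalg.norm(d)
def tri(s1,p1,s2,p2):
    A=np.zeros((3,3));b=np.zeros(3);R=[ray(s1,p1),ray(s2,p2)]
    for o,d in R:
        P=np.eye(3)-np.outer(d,d);A+=P;b+=P@o
    x=np.linalg.solve(A,b);return x,max(np.linalg.norm((np.eye(3)-np.outer(d,d))@(x-o)) for o,d in R)
def onz(s,p,z):
    o,d=ray(s,p);return o+d*(z-o[2])/d[2]
def proj(s,P):
    c=s["pose"][:3,:3].T@(np.asarray(P)-s["pose"][:3,3]);return np.array([c[0]/c[2]*s["fx"]+s["cx"],c[1]/c[2]*s["fy"]+s["cy"]])
E
python3 - <<'E'
from h import *
a=snapshot("scene");b=snapshot("side")
f=lambda p:(p[0]/2.8+130-.3,p[1]/2.8+150-.3)
g=lambda p:(p[0]/3+200-.3,p[1]/3+130-.3)
D=dict(rA=((293,67),(396,335)),rB=((397,42),(266,375)),rC=((480,109),(199,234)),rD=((370,138),(317,200)),
gBR=((306,191),(380,138)),gBF=((173,219),(492,115)),gKR=((246,107),(445,262)),gKF=((124,130),(567,235)),
bendF=((152,290),(498,93)),bendR=((571,138),(112,236)),lipR=((755,345),(35,138)),lipF=((318,565),(369,28)))
np.set_printoptions(precision=4,suppress=True)
X={}
for k,(p,q) in D.items():
    X[k],e=tri(a,f(p),b,g(q)); print(k,X[k],round(e,4))
v=X['bendF']-X['bendR'];print("bend ang",np.degrees(np.arctan2(v[1],v[0])),np.linalg.norm(v))
for n in 'rA rD','rB rC':
    i,j=n.split();v=X[j]-X[i];print(n,np.degrees(np.arctan2(v[1],v[0])),np.linalg.norm(v))
print("redc",sum(X[k] for k in('rA','rB','rC','rD'))/4,"green c",sum(X[k] for k in X if k[0]=='g')/4)
print(observe()["time"])
E
```

```text
rA [ 0.5109 -0.1546  0.1394] 0.0002
rB [ 0.4151 -0.1451  0.1404] 0.0006
rC [ 0.4282 -0.0097  0.1399] 0.0004
rD [ 0.5235 -0.0186  0.1399] 0.0001
gBR [0.6015 0.0193 0.1394] 0.0001
gBF [0.6956 0.0013 0.1402] 0.0003
gKR [ 0.5766 -0.1141  0.1397] 0.0002
gKF [ 0.6706 -0.1322  0.1401] 0.0003
bendF [0.7318 0.0402 0.1189] 0.0005
bendR [0.3742 0.0366 0.1185] 0.001
lipR [0.3732 0.2431 0.0473] 0.001
lipF [0.7311 0.2451 0.0451] 0.0003
bend ang 0.5793249029774671 0.35765234125383605
rA rD 84.69370642557615 0.13661540360924576
rB rC 84.50441343416026 0.1359966555175421
redc [ 0.4694 -0.082   0.1399] green c [ 0.6361 -0.0564  0.1399]
0.25
```

Stand: bend middle at about (0.553, 0.038), slope direction about +y (90.45°), shelf z ≈ 0.119. Red board: centre (0.469, -0.082), heading 84.6°, dots at z 0.140. These fit the stated sizes.

Plan: press the fingertips lightly on top of the rear half, drag the board over the bend under control and let it tilt slowly. Then push the rear edge down to the lip.

```bash
python3 -m pendant '[[[-1,0.83,0],[0,0,0],0.6],[[-1,0.83,0],[0,0,0],0.6],[[-1,0.83,0],[0,0,0],0.6],[[-1,0.83,0],[0,0,0],0.6],[[-1,0.83,0],[0,0,0],0.6],[[-1,0.83,0],[0,0,0],0.6],[[-1,0.83,0],[0,0,0],0.6],[[-1,0.83,0],[0,0,0],0.6],[[-1,0.83,0],[0,0,0],0.6],[[-1,0.83,0],[0,0,0],0.6]]' 20
python3 -m pendant '[[[-1,0.83,0],[0,0,0],0.6],[[-1,0.83,0],[0,0,0],0.6],[[-1,0.83,0],[0,0,0],0.6],[[-1,0.83,0],[0,0,0],0.6],[[-1,0.83,0],[0,0,0],0.6],[[-1,0.83,0],[0,0,0],0.6],[[-1,0.83,0],[0,0,0],0.6],[[-1,0.83,0],[0,0,0],0.6],[[-1,0.83,0],[0,0,0],0.6],[[-1,0.83,0],[0,0,0],0.6]]'
```

```text
time: 1.25
tool_pos: [0.3295, 0.273, 0.2534]
orientation: [[0.362, 0.932, 0.0], [0.932, -0.362, 0.0], [0.0, 0.0, -1.0]]
ft_force: [0.5, 0.1, 0.1]
opening: 0.598
time: 2.25
tool_pos: [0.4323, -0.0352, 0.2535]
orientation: [[0.362, 0.932, 0.001], [0.932, -0.362, 0.0], [0.0, 0.0, -1.0]]
ft_force: [1.3, -0.1, 0.0]
opening: 0.596
```

```bash
python3 -m pendant '[[[-1,0.87,0],[0,0,0],0.6],[[-1,0.87,0],[0,0,0],0.6],[[-1,0.87,0],[0,0,0],0.6],[[-0.1,0,0],[0,0,1],0.6],[[0,0,0],[0,0,1],0.6],[[0,0,0],[0,0,1],0.6],[[0,0,0],[0,0,1],0.6],[[0,0,0],[0,0,1],0.6],[[0,0,0],[0,0,1],0.6],[[0,0,0],[0,0,1],0.6]]'
python3 -m pendant '[[[0,0,0.3],[0,0,1],0.6],[[0,0,0.4],[0,0,1],0.6],[[0,0,0.4],[0,0,1],0.6],[[0,0,0.4],[0,0,1],0.6],[[0,0,0.4],[0,0,1],0.6],[[0,0,0.4],[0,0,0.36],0.6],[[0,0,0.3],[0,0,0],0.6],[[0,0,0],[0,0,0],0.6]]'
python3 - <<'E'
from h import *
s=snapshot("wrist");cv2.imwrite("pics/w1.png",s["frame"])
E
```

```text
time: 3.25
tool_pos: [0.4648, -0.1297, 0.2533]
orientation: [[0.895, 0.446, 0.0], [0.446, -0.895, 0.0], [0.0, -0.0, -1.0]]
ft_force: [-0.4, 0.3, -0.8]
opening: 0.601
time: 4.05
tool_pos: [0.4642, -0.1296, 0.1874]
orientation: [[0.996, -0.092, -0.002], [-0.092, -0.996, 0.0], [-0.002, 0.0, -1.0]]
ft_force: [-1.0, -0.7, 0.5]
opening: 0.6
```

View pics/w1.png

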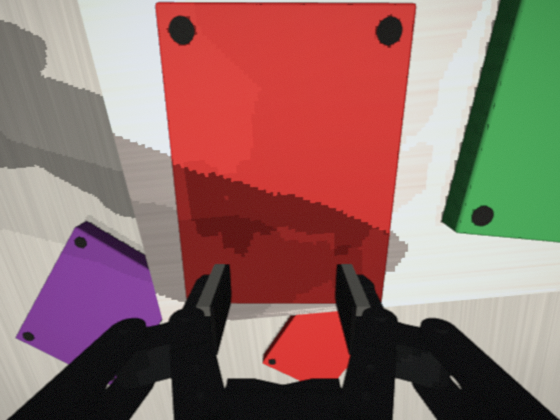

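The fingers are centred over the rear part of the red board: the dots at (181,30) and (389,30) have their middle at 285, the fingers' middle is at 282. I'll descend gently to contact.

```bash
python3 -m pendant '[[[0,0,0.4],[0,0,0],0.6],[[0,0,0.3],[0,0,0],0.6],[[0,0,0.1],[0,0,0],0.6]]'
python3 -m pendant '[[[0,0,0.1],[0,0,0],0.6],[[0,0,0],[0,0,0],0.6]]'
python3 -m pendant '[[[0,0,0.1],[0,0,0],0.6],[[0,0,0],[0,0,0],0.6]]'
```

```text
time: 4.4
tool_pos: [0.4644, -0.1296, 0.1674]
orientation: [[0.996, -0.094, -0.001], [-0.094, -0.996, 0.0], [-0.001, -0.0, -1.0]]
ft_force: [-0.1, 0.0, 0.7]
opening: 0.601
time: 4.6
tool_pos: [0.4647, -0.1298, 0.1655]
orientation: [[0.996, -0.094, -0.0], [-0.094, -0.996, 0.0], [-0.0, 0.0, -1.0]]
ft_force: [0.3, -0.6, 0.2]
opening: 0.598
time: 4.8
tool_pos: [0.4648, -0.1297, 0.1632]
orientation: [[0.996, -0.094, 0.0], [-0.094, -0.996, 0.0], [0.0, -0.0, -1.0]]
ft_force: [0.1, -0.5, 1.0]
opening: 0.605
```

```bash
python3 -m pendant '[[[0,0,0.1],[0,0,0],0.6],[[0,0,0],[0,0,0],0.6]]'
python3 -m pendant '[[[0,0,0.1],[0,0,0],0.6],[[0,0,0],[0,0,0],0.6]]'
python3 -m pendant '[[[0,0,0.1],[0,0,0],0.6],[[0,0,0],[0,0,0],0.6]]'
```

```text
time: 5.0
tool_pos: [0.4647, -0.1297, 0.1606]
orientation: [[0.996, -0.094, -0.0], [-0.094, -0.996, 0.0], [-0.0, -0.0, -1.0]]
ft_force: [0.4, 0.2, 0.2]
opening: 0.596
time: 5.2
tool_pos: [0.465, -0.1298, 0.1588]
orientation: [[0.996, -0.094, 0.001], [-0.094, -0.996, 0.001], [0.0, -0.001, -1.0]]
ft_force: [-3.5, 2.0, 10.8]
opening: 0.6
time: 5.4
tool_pos: [0.4651, -0.1299, 0.1586]
orientation: [[0.995, -0.095, 0.001], [-0.095, -0.995, 0.003], [0.001, -0.003, -1.0]]
ft_force: [-16.1, 6.3, 53.1]
opening: 0.599
```

```bash
python3 -m pendant '[[[0,0,-0.06],[0,0,0],0.6],[[0,0,0],[0,0,0],0.6]]'
python3 -m pendant '[[[0,-0.1,0],[0,0,-0.25],0.6],[[0,-0.2,0],[0,0,-0.25],0.6],[[0,-0.2,0],[0,0,-0.25],0.6],[[0,-0.2,0],[0,0,-0.23],0.6],[[0,-0.2,0],[0,0,0],0.6],[[0,-0.2,0],[0,0,0],0.6]]'
python3 - <<'E'
from h import *
for n in("wrist","side"):
    s=snapshot(n);cv2.imwrite(f"pics/{n}2.png",s["frame"])
E
```

```text
time: 5.6
tool_pos: [0.465, -0.1299, 0.1587]
orientation: [[0.996, -0.095, 0.001], [-0.095, -0.996, 0.001], [0.001, -0.001, -1.0]]
ft_force: [-7.5, 2.6, 25.6]
opening: 0.598
time: 6.2
tool_pos: [0.4674, -0.1049, 0.1589]
orientation: [[1.0, 0.007, 0.005], [0.007, -1.0, -0.003], [0.005, 0.003, -1.0]]
ft_force: [0.8, -9.2, 14.6]
opening: 0.597
```

View pics/wrist2.png

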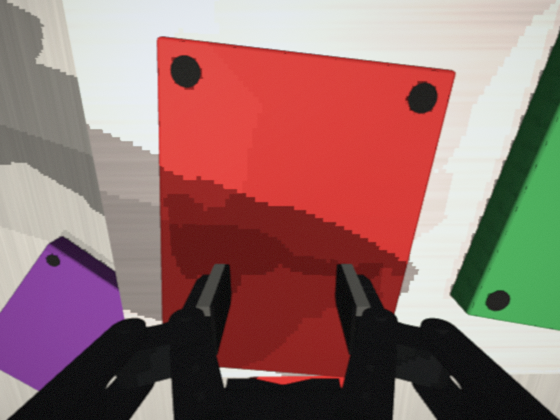

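View pics/side2.png

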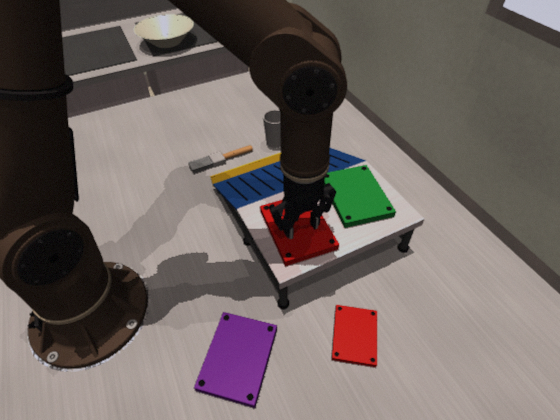

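The press-drag slipped: the fingers slid on top and the board hardly moved. So I'll lift off and push with two fingertips on the rear edge instead, which also squares the board.

```bash
python3 -m pendant '[[[0,0,-0.4],[0,0,0],0.8],[[0,0.3,-0.8],[0,0,0],0.8],[[0,0.8,-0.4],[0,0,0],0.8],[[0,1,0],[0,0,0],0.8],[[0,1,0],[0,0,0],0.8],[[0,0.7,0],[0,0,0],0.8],[[0,0,0],[0,0,0],0.8]]'
python3 - <<'E'
from h import *
for n in("wrist","scene"):
    s=snapshot(n);cv2.imwrite(f"pics/{n}3.png",s["frame"])
    if n=="scene": cv2.imwrite("pics/sc3c.png",cv2.resize(s["frame"][130:330,130:410],None,fx=2.8,fy=2.8,interpolation=cv2.INTER_CUBIC))
E
```

```text
time: 7.0
tool_pos: [0.4659, -0.1997, 0.1978]
orientation: [[1.0, 0.005, 0.0], [0.005, -1.0, -0.001], [0.0, 0.001, -1.0]]
ft_force: [-0.1, 0.4, 0.1]
opening: 0.799
```

View pics/wrist3.png

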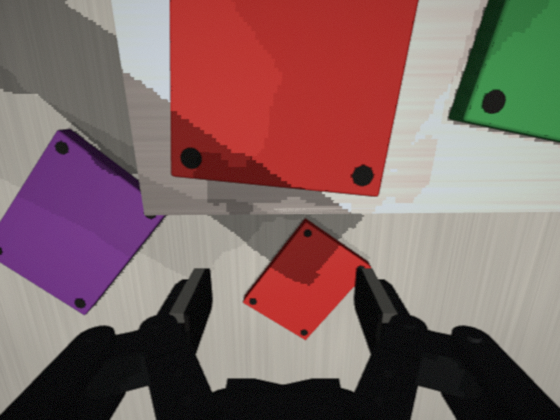

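View pics/sc3c.png

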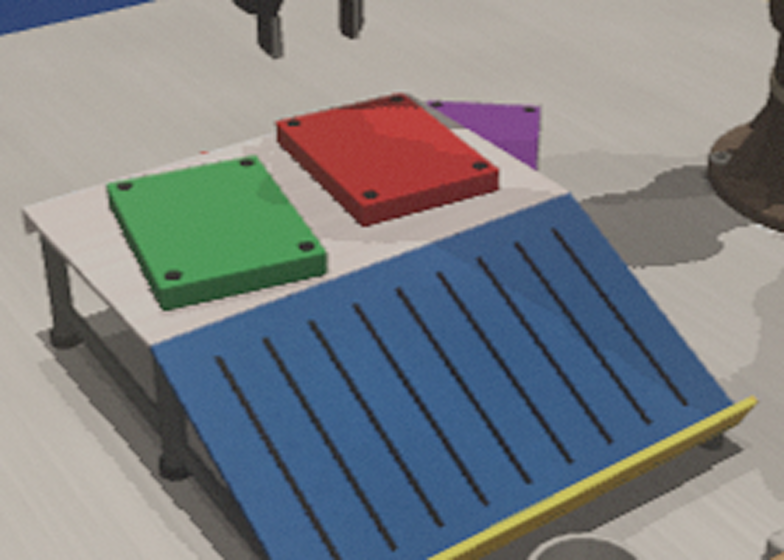

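```bash
python3 -m pendant '[[[0,0,0.6],[0,0,0],0.8],[[0,0,0.8],[0,0,0],0.8],[[0,0,0.6],[0,0,0],0.8],[[0,0,0.2],[0,0,0],0.8],[[0,-0.3,0],[0,0,0],0.8],[[0,-0.4,0],[0,0,0],0.8],[[0,-0.3,0],[0,0,0],0.8]]'
python3 -m pendant '[[[0,-0.25,0],[0,0,0],0.8],[[0,-0.25,0],[0,0,0],0.8],[[0,-0.25,0],[0,0,0],0.8],[[0,-0.25,0],[0,0,0],0.8]]'
python3 - <<'E'
from h import *
for n in("wrist",):
    s=snapshot(n);cv2.imwrite(f"pics/{n}4.png",s["frame"])
E
```

```text
time: 7.8
tool_pos: [0.4667, -0.1711, 0.143]
orientation: [[1.0, 0.009, 0.001], [0.009, -1.0, 0.0], [0.001, -0.0, -1.0]]
ft_force: [0.8, -0.5, -0.8]
opening: 0.798
time: 8.2
tool_pos: [0.4662, -0.1471, 0.1426]
orientation: [[1.0, 0.008, 0.001], [0.008, -1.0, -0.0], [0.001, 0.0, -1.0]]
ft_force: [-0.5, -2.2, 2.0]
opening: 0.797
```

View pics/wrist4.png

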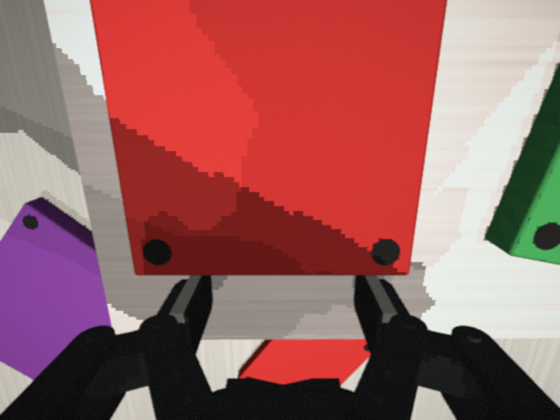

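Both fingers are behind the rear edge and the board is now square to the tool (edge at row 273, level). I'll continue toward the bend.

```bash
python3 -m pendant '[[[0,-0.32,0],[0,0,0],0.8],[[0,-0.32,0],[0,0,0],0.8],[[0,-0.32,0],[0,0,0],0.8],[[0,-0.32,0],[0,0,0],0.8],[[0,-0.32,0],[0,0,0],0.8],[[0,-0.32,0],[0,0,0],0.8],[[0,-0.32,0],[0,0,0],0.8],[[0,-0.32,0],[0,0,0],0.8],[[0,-0.2,0],[0,0,0],0.8],[[0,-0.1,0],[0,0,0],0.8]]'
python3 - <<'E'
from h import *
for n in("wrist","scene"):
    s=snapshot(n);cv2.imwrite(f"pics/{n}5.png",s["frame"])
    if n=="scene": cv2.imwrite("pics/sc5c.png",cv2.resize(s["frame"][130:330,130:410],None,fx=2.8,fy=2.8,interpolation=cv2.INTER_CUBIC))
E
```

```text
time: 9.25
tool_pos: [0.4652, -0.075, 0.1422]
orientation: [[1.0, 0.009, -0.0], [0.009, -1.0, 0.0], [-0.0, -0.0, -1.0]]
ft_force: [0.3, -2.8, 0.6]
opening: 0.799
```

View pics/wrist5.png

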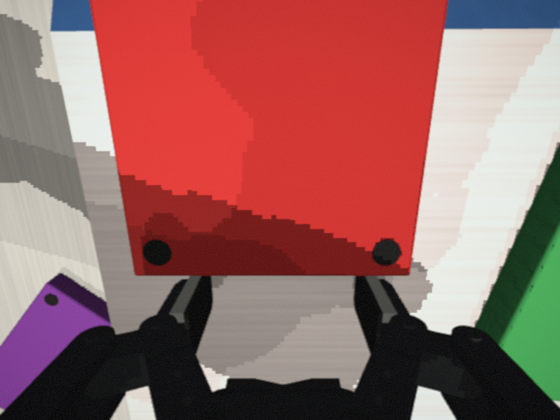

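View pics/sc5c.png

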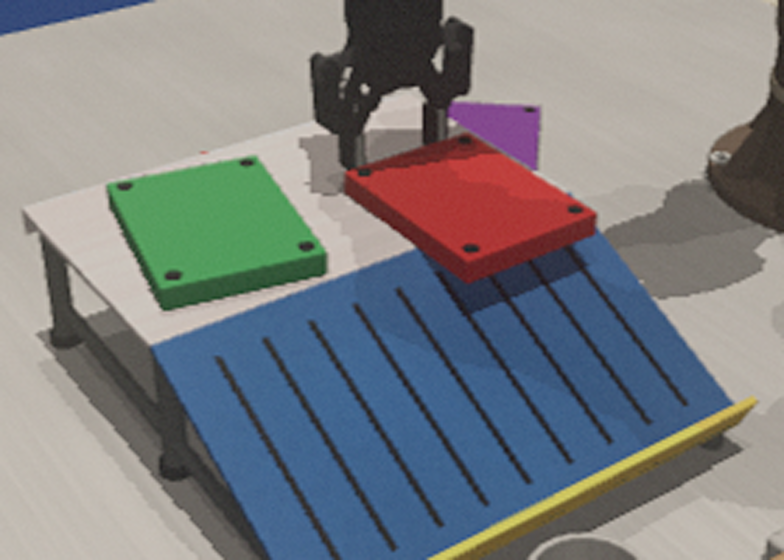

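Run:
```python
from h import *
s=snapshot("scene")
P=[onz(s,(x/2.8+129.7,y/2.8+129.7),.14) for x,y in((364,172),(464,141),(575,210),(470,248))]
print(np.round(P,4),np.mean(P,0),observe()["time"])
```

```text
[[ 0.5087 -0.0501  0.14  ]
 [ 0.4141 -0.0493  0.14  ]
 [ 0.412   0.0857  0.14  ]
 [ 0.5077  0.0856  0.14  ]] [0.460625   0.01796285 0.14      ] 9.4
```

The board is square, its centre is at y=0.018 and the bend is at 0.0375, so 20 mm remain. I'll lean the tool 25° forward so that the fingers follow the rear face as the board tips, then creep forward.

```bash
python3 -m pendant '[[[0,0,-0.12],[-0.6,0,0],0.8],[[0,0,0],[-0.9,0,0],0.8],[[0,0,0],[-0.9,0,0],0.8],[[0,0,0],[-0.9,0,0],0.8],[[0,0,0],[-0.87,0,0],0.8],[[0,-0.18,-0.085],[0,0,0],0.8],[[0,-0.18,-0.085],[0,0,0],0.8],[[0,-0.1,-0.05],[0,0,0],0.8]]'
python3 - <<'E'
from h import *
for n in("wrist","scene"):
    s=snapshot(n);cv2.imwrite(f"pics/{n}6.png",s["frame"])
    if n=="scene":
        cv2.imwrite("pics/sc6c.png",cv2.resize(s["frame"][130:330,130:410],None,fx=2.8,fy=2.8,interpolation=cv2.INTER_CUBIC))
E
```

```text
time: 10.2
tool_pos: [0.465, -0.0633, 0.1455]
orientation: [[1.0, 0.006, 0.003], [0.007, -0.907, -0.421], [-0.0, 0.421, -0.907]]
ft_force: [-0.1, -1.4, -0.0]
opening: 0.802
```

View pics/sc6c.png

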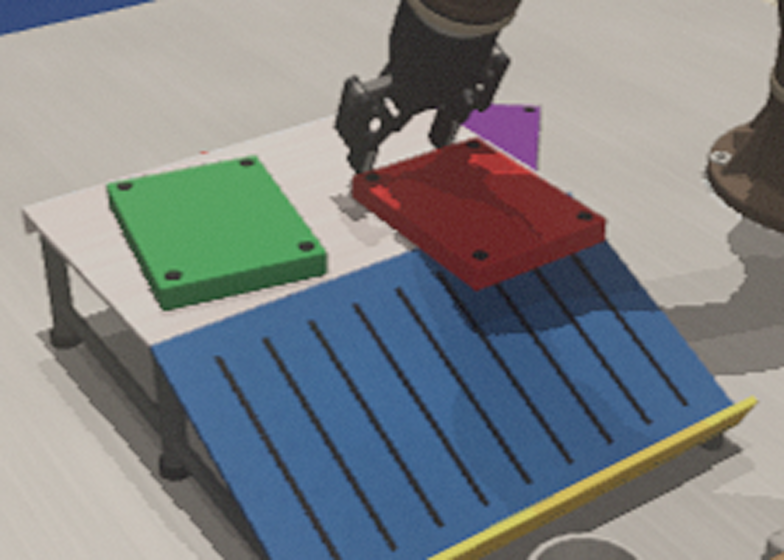

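View pics/wrist6.png

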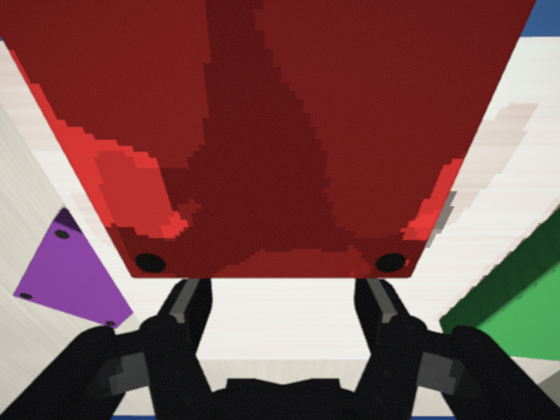

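```bash
python3 -m pendant '[[[0,-0.1,-0.047],[0,0,0],0.8],[[0,-0.1,-0.047],[0,0,0],0.8],[[0,-0.09,-0.042],[0,0,0],0.8],[[0,-0.07,-0.033],[0,0,0],0.8],[[0,-0.05,-0.023],[0,0,0],0.8],[[0,0,0],[0,0,0],0.8]]'
python3 - <<'E'
from h import *
for n in("scene",):
    s=snapshot(n)
    cv2.imwrite("pics/sc7c.png",cv2.resize(s["frame"][130:330,130:410],None,fx=2.8,fy=2.8,interpolation=cv2.INTER_CUBIC))
E
```

```text
time: 10.9
tool_pos: [0.4653, -0.0516, 0.1455]
orientation: [[1.0, 0.008, 0.004], [0.009, -0.906, -0.423], [0.0, 0.423, -0.906]]
ft_force: [-0.8, -1.2, 1.7]
opening: 0.798
```

View pics/sc7c.png

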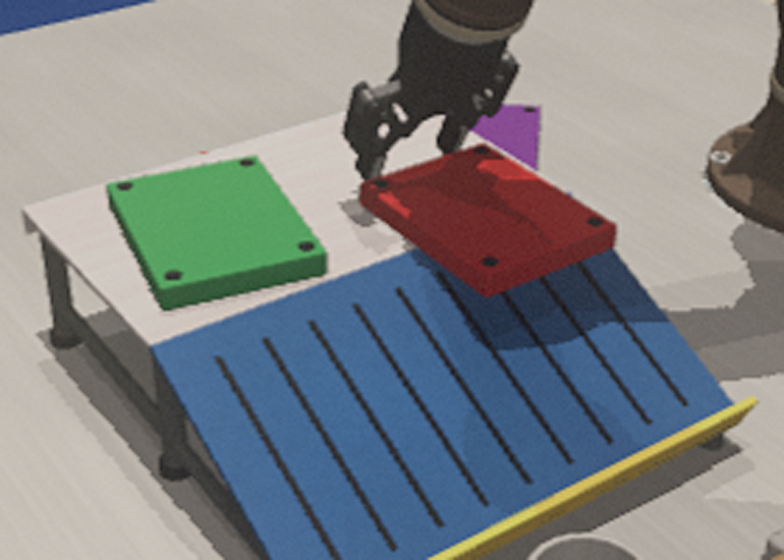

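```bash
python3 -m pendant '[[[0,-0.05,-0.023],[0,0,0],0.8],[[0,-0.05,-0.023],[0,0,0],0.8]]'
python3 - <<'E'
from h import *
s=snapshot("scene")
cv2.imwrite("pics/sc8c.png",cv2.resize(s["frame"][130:330,130:410],None,fx=2.8,fy=2.8,interpolation=cv2.INTER_CUBIC))
P=[onz(s,(x/2.8+129.7,y/2.8+129.7),.14) for x,y in((382,184),(481,149),(594,222),(490,261))]
print(np.round(P,4),np.mean(P,0),observe()["time"])
E
```

```text
time: 11.15
tool_pos: [0.4651, -0.0491, 0.1455]
orientation: [[1.0, 0.007, 0.003], [0.008, -0.906, -0.423], [0.0, 0.423, -0.906]]
ft_force: [-0.4, -2.0, 1.4]
opening: 0.799
[[ 0.5078 -0.0264  0.14  ]
 [ 0.4111 -0.0306  0.14  ]
 [ 0.4118  0.1068  0.14  ]
 [ 0.5065  0.1071  0.14  ]] [0.45929285 0.03922694 0.14      ] 11.2
```

View pics/sc8c.png

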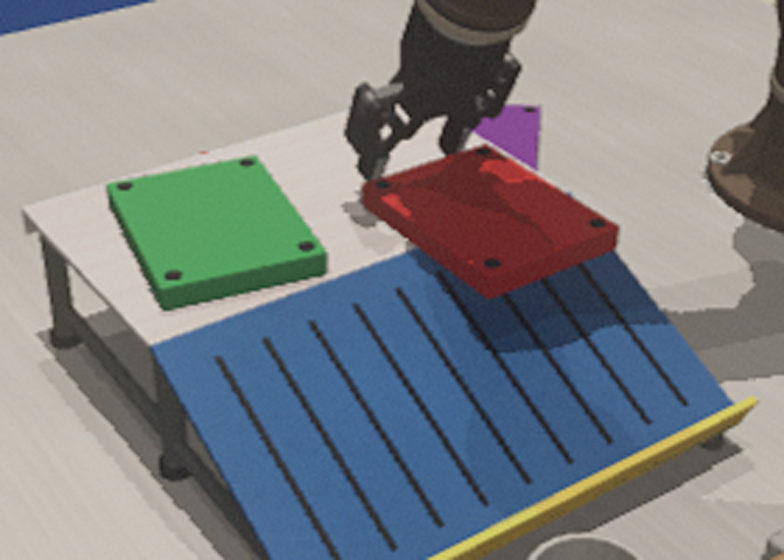

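```bash
python3 -m pendant '[[[0,-0.05,-0.023],[0,0,0],0.8],[[0,-0.05,-0.023],[0,0,0],0.8],[[0,-0.05,-0.023],[0,0,0],0.8],[[0,0,0],[0,0,0],0.8]]'
python3 - <<'E'
from h import *
s=snapshot("scene")
cv2.imwrite("pics/sc9c.png",cv2.resize(s["frame"][130:330,130:410],None,fx=2.8,fy=2.8,interpolation=cv2.INTER_CUBIC))
E
```

```text
time: 11.6
tool_pos: [0.4652, -0.0447, 0.1454]
orientation: [[1.0, 0.008, 0.004], [0.008, -0.906, -0.423], [0.0, 0.423, -0.906]]
ft_force: [0.3, -1.8, 2.3]
opening: 0.801
```

View pics/sc9c.png

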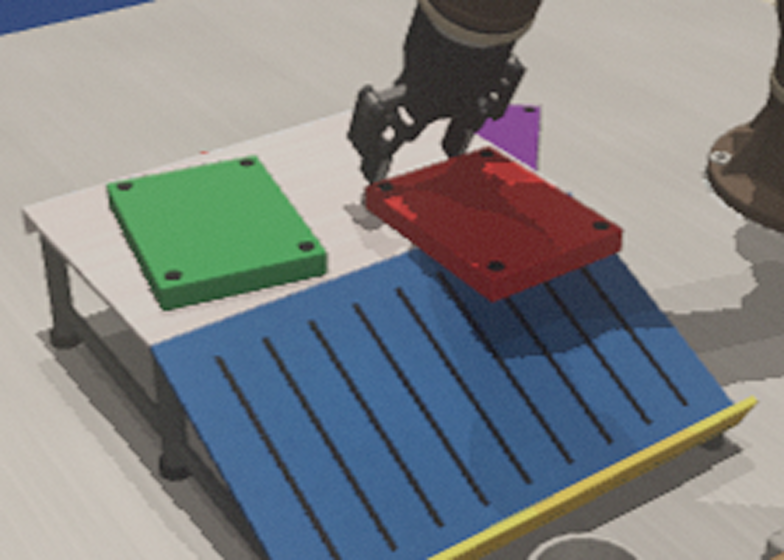

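The leaning fingers are holding the rear down, with a small upward force on the tool. Retracting along the tool axis should let the board tip gradually.

```bash
python3 -m pendant '[[[0,-0.01,-0.16],[0,0,0],0.8],[[0,-0.01,-0.16],[0,0,0],0.8],[[0,-0.01,-0.16],[0,0,0],0.8],[[0,-0.01,-0.16],[0,0,0],0.8]]'
python3 - <<'E'
from h import *
s=snapshot("scene")
cv2.imwrite("pics/sc10c.png",cv2.resize(s["frame"][130:330,130:410],None,fx=2.8,fy=2.8,interpolation=cv2.INTER_CUBIC))
E
```

```text
time: 12.05
tool_pos: [0.465, -0.0368, 0.1598]
orientation: [[1.0, 0.008, 0.004], [0.008, -0.906, -0.423], [-0.0, 0.423, -0.906]]
ft_force: [-0.8, -1.9, 0.6]
opening: 0.798
```

View pics/sc10c.png

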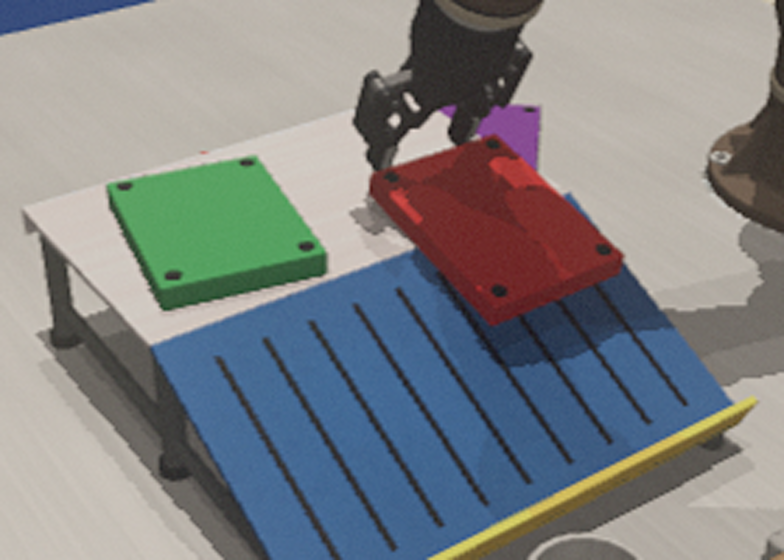

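It is tipping slowly along with the fingers, so I continue.

```bash
python3 -m pendant '[[[0,-0.01,-0.16],[0,0,0],0.8],[[0,-0.01,-0.16],[0,0,0],0.8],[[0,-0.01,-0.16],[0,0,0],0.8],[[0,-0.01,-0.16],[0,0,0],0.8]]'
python3 - <<'E'
from h import *
s=snapshot("scene")
cv2.imwrite("pics/sc11c.png",cv2.resize(s["frame"][130:330,130:410],None,fx=2.8,fy=2.8,interpolation=cv2.INTER_CUBIC))
s=snapshot("wrist")
cv2.imwrite("pics/w11.png",s["frame"])
E
```

```text
time: 12.5
tool_pos: [0.465, -0.0292, 0.1738]
orientation: [[1.0, 0.008, 0.004], [0.008, -0.906, -0.423], [0.0, 0.423, -0.906]]
ft_force: [-0.0, -0.0, -0.3]
opening: 0.799
```

View pics/sc11c.png

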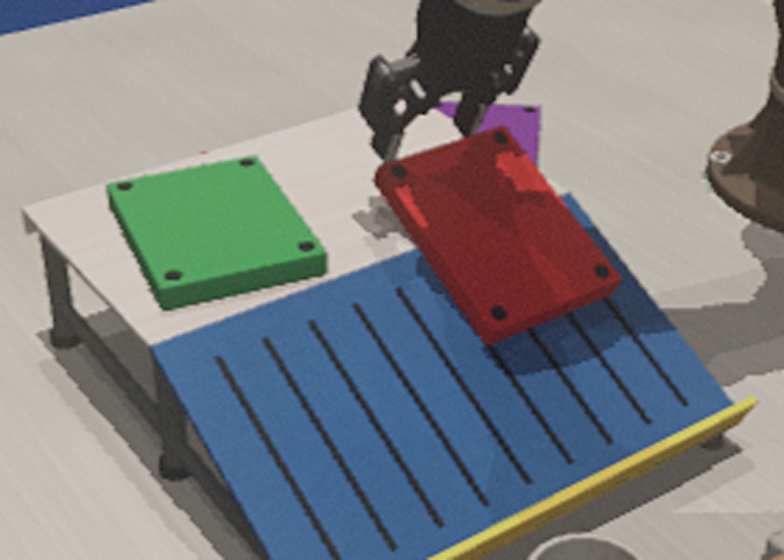

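View pics/w11.png

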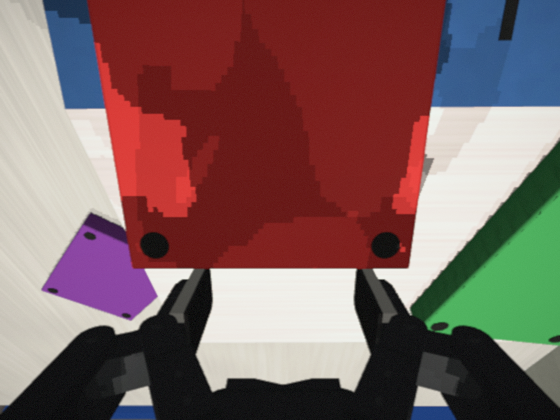

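The board lies along the slope plane and is held by friction, with the fingertips about 6 mm above the plane behind its rear face. Now I push down-slope along tool −y.

```bash
python3 -m pendant '[[[0,-0.1,0],[0,0,0],0.8],[[0,-0.16,0],[0,0,0],0.8],[[0,-0.2,0],[0,0,0],0.8],[[0,-0.2,0],[0,0,0],0.8],[[0,-0.2,0],[0,0,0],0.8],[[0,-0.16,0],[0,0,0],0.8],[[0,0,0],[0,0,0],0.8]]'
python3 - <<'E'
from h import *
s=snapshot("scene")
cv2.imwrite("pics/sc12c.png",cv2.resize(s["frame"][130:330,130:410],None,fx=2.8,fy=2.8,interpolation=cv2.INTER_CUBIC))
s=snapshot("wrist")
cv2.imwrite("pics/w12.png",s["frame"])
E
```

```text
time: 13.3
tool_pos: [0.4648, -0.0057, 0.1625]
orientation: [[1.0, 0.008, 0.004], [0.009, -0.906, -0.423], [-0.0, 0.423, -0.906]]
ft_force: [-0.1, 1.1, 0.0]
opening: 0.8
```

View pics/sc12c.png

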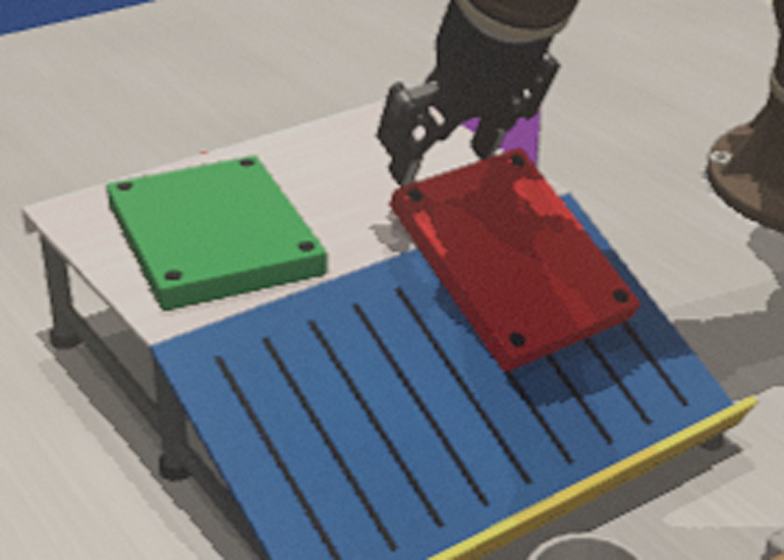

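View pics/w12.png

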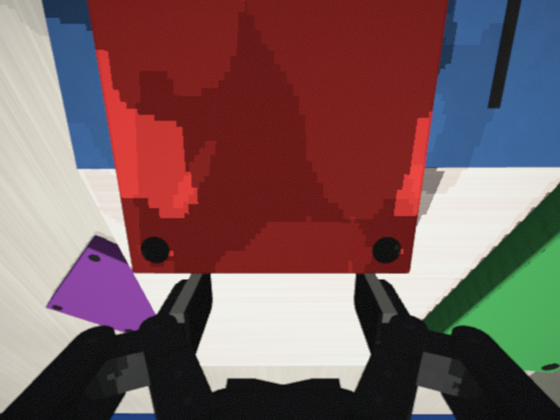

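```bash
python3 -m pendant '[[[0,-0.15,0],[0,0,0],0.8],[[0,-0.2,0],[0,0,0],0.8],[[0,-0.24,0],[0,0,0],0.8],[[0,-0.24,0],[0,0,0],0.8],[[0,-0.24,0],[0,0,0],0.8],[[0,-0.24,0],[0,0,0],0.8],[[0,-0.24,0],[0,0,0],0.8],[[0,-0.24,0],[0,0,0],0.8],[[0,-0.24,0],[0,0,0],0.8],[[0,-0.2,0],[0,0,0],0.8]]';python3 -m pendant '[[[0,-0.2,0],[0,0,0],0.8],[[0,-0.2,0],[0,0,0],0.8],[[0,-0.2,0],[0,0,0],0.8],[[0,-0.15,0],[0,0,0],0.8],[[0,0,0],[0,0,0],0.8]]';  python3 - <<'E'
from h import *
s=snapshot("scene")
cv2.imwrite("pics/sc13c.png",cv2.resize(s["frame"][130:330,130:410],None,fx=2.8,fy=2.8,interpolation=cv2.INTER_CUBIC))
s=snapshot("wrist")
cv2.imwrite("pics/w13.png",s["frame"])
E
```

```text
time: 14.4
tool_pos: [0.4644, 0.0447, 0.1389]
orientation: [[1.0, 0.008, 0.003], [0.008, -0.906, -0.423], [-0.0, 0.423, -0.906]]
ft_force: [-0.5, -1.1, 0.5]
opening: 0.797
time: 14.9
tool_pos: [0.4642, 0.0617, 0.131]
orientation: [[1.0, 0.008, 0.004], [0.009, -0.906, -0.423], [-0.0, 0.423, -0.906]]
ft_force: [0.2, -0.2, -0.6]
opening: 0.796
```

View pics/sc13c.png

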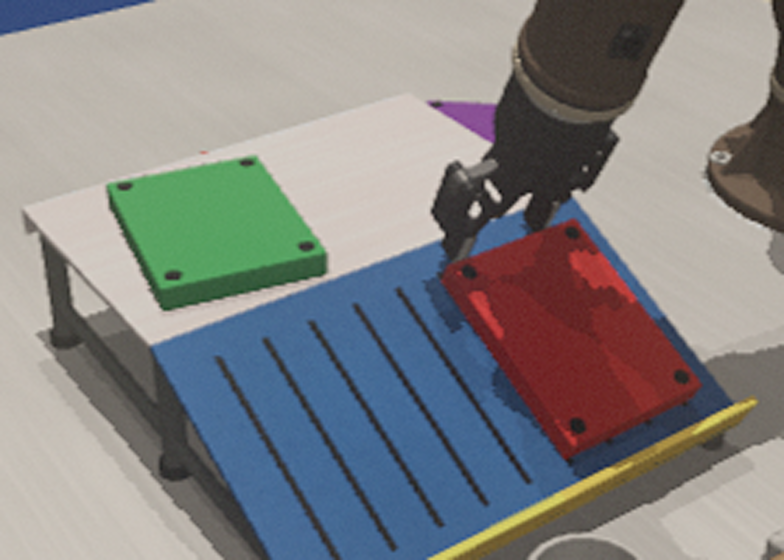

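View pics/w13.png

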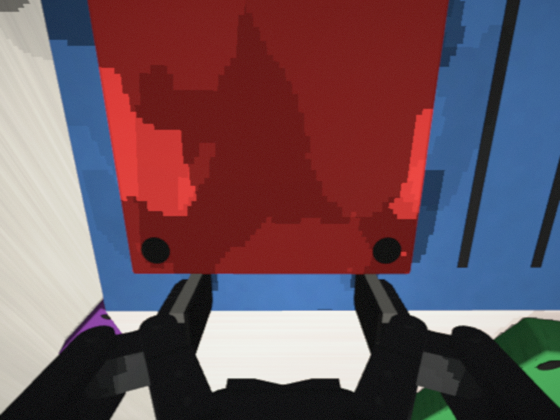

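About 25 mm remain. I'll approach the lip slowly, watching the force.

```bash
python3 -m pendant '[[[0,-0.16,0],[0,0,0],0.8],[[0,-0.16,0],[0,0,0],0.8],[[0,-0.16,0],[0,0,0],0.8],[[0,-0.16,0],[0,0,0],0.8],[[0,-0.12,0],[0,0,0],0.8],[[0,0,0],[0,0,0],0.8]]'
python3 -m pendant '[[[0,-0.08,0],[0,0,0],0.8],[[0,-0.04,0],[0,0,0],0.8]]'
python3 -m pendant '[[[0,-0.04,0],[0,0,0],0.8],[[0,-0.04,0],[0,0,0],0.8]]'
python3 - <<'E'
from h import *
s=snapshot("scene")
cv2.imwrite("pics/sc14c.png",cv2.resize(s["frame"][180:330,230:430],None,fx=4,fy=4,interpolation=cv2.INTER_CUBIC))
E
```

```text
time: 15.6
tool_pos: [0.4641, 0.0789, 0.123]
orientation: [[1.0, 0.008, 0.004], [0.009, -0.906, -0.423], [-0.0, 0.423, -0.906]]
ft_force: [-0.2, 0.4, -0.4]
opening: 0.8
time: 15.8
tool_pos: [0.4641, 0.0811, 0.1219]
orientation: [[1.0, 0.007, 0.003], [0.008, -0.906, -0.423], [0.0, 0.423, -0.906]]
ft_force: [-0.0, -0.2, -0.6]
opening: 0.797
time: 16.0
tool_pos: [0.464, 0.0829, 0.1211]
orientation: [[1.0, 0.007, 0.003], [0.008, -0.906, -0.423], [0.0, 0.423, -0.906]]
ft_force: [0.4, -0.1, -0.6]
opening: 0.801
```

View pics/sc14c.png

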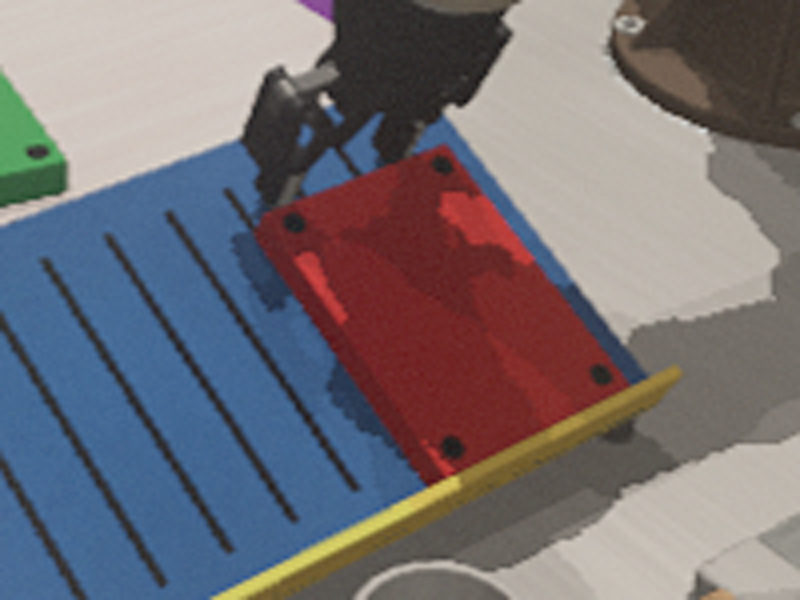

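```bash
python3 -m pendant '[[[0,-0.04,0],[0,0,0],0.8],[[0,0,0],[0,0,0],0.8]]'
python3 -m pendant '[[[0,-0.04,0],[0,0,0],0.8],[[0,0,0],[0,0,0],0.8]]'
```

```text
time: 16.25
tool_pos: [0.4641, 0.0833, 0.1209]
orientation: [[1.0, 0.007, 0.003], [0.008, -0.906, -0.424], [0.0, 0.424, -0.906]]
ft_force: [-0.1, -2.9, 3.9]
opening: 0.798
time: 16.45
tool_pos: [0.4641, 0.0833, 0.1208]
orientation: [[1.0, 0.007, 0.003], [0.007, -0.905, -0.424], [-0.0, 0.424, -0.905]]
ft_force: [-0.2, -6.1, 7.7]
opening: 0.801
```

The board has stopped against the lip and the force is rising. One more firm nudge to seat it, then I retreat up-slope and lift away.

```bash
python3 -m pendant '[[[0,-0.03,0],[0,0,0],0.8],[[0,0,0],[0,0,0],0.8],[[0,0,0],[0,0,0],0.8]]'
python3 -c "
from workcell import *
print(observe()['moment'],observe()['tool_pos'])"
python3 -m pendant '[[[0,0.1,0],[0,0,0],0.8],[[0,0.3,0],[0,0,0],0.8],[[0,0.4,-0.2],[0,0,0],0.8],[[0,0.2,-0.8],[0,0,0],0.8],[[0,0,-1],[0,0,0],0.8],[[0,0.5,-1],[0,0,0],0.8],[[0,1,-1],[0,0,0],0.8],[[0,1,-0.5],[0,0,0],0.8],[[0,1,0],[0,0,0],0.8],[[0,0,0],[0,0,0],0.8]]'
python3 - <<'E'
from h import *
for n in("scene","side","wrist"):
    s=snapshot(n);cv2.imwrite(f"pics/{n}15.png",s["frame"])
    if n=="scene": cv2.imwrite("pics/sc15c.png",cv2.resize(s["frame"][180:330,230:430],None,fx=4,fy=4,interpolation=cv2.INTER_CUBIC))
E
```

```text
time: 16.75
tool_pos: [0.4641, 0.0833, 0.1208]
orientation: [[1.0, 0.006, 0.003], [0.007, -0.905, -0.425], [-0.0, 0.425, -0.905]]
ft_force: [0.1, -7.7, 9.7]
opening: 0.801
[-1.77250672  0.25632922  0.26513081] [0.46413944 0.08333912 0.12079638]
time: 17.75
tool_pos: [0.4645, 0.0276, 0.2713]
orientation: [[1.0, 0.003, 0.003], [0.004, -0.907, -0.421], [0.002, 0.421, -0.907]]
ft_force: [-0.8, -0.3, -0.6]
opening: 0.803
```

View pics/sc15c.png

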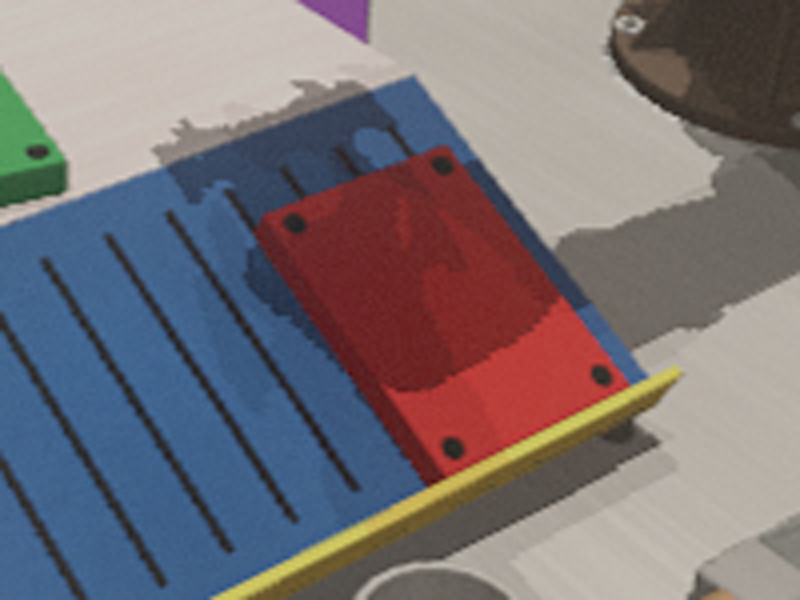

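View pics/side15.png

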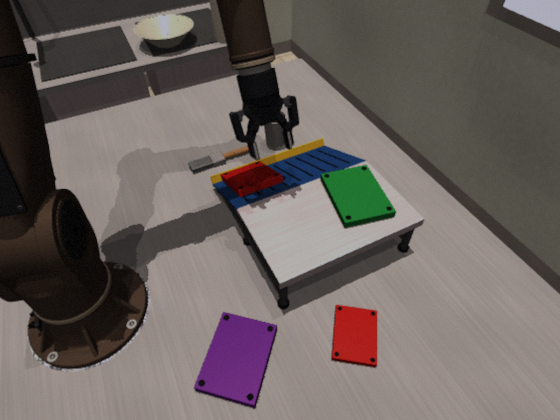

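View pics/scene15.png

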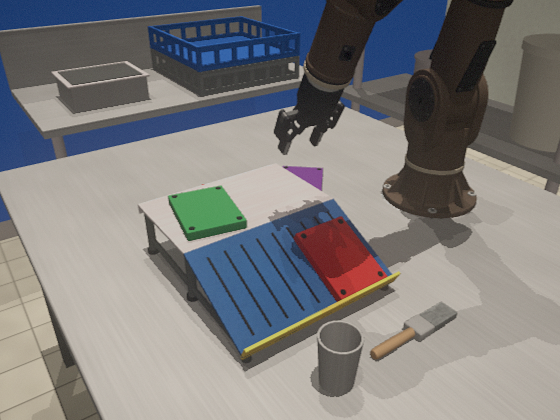

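View pics/wrist15.png

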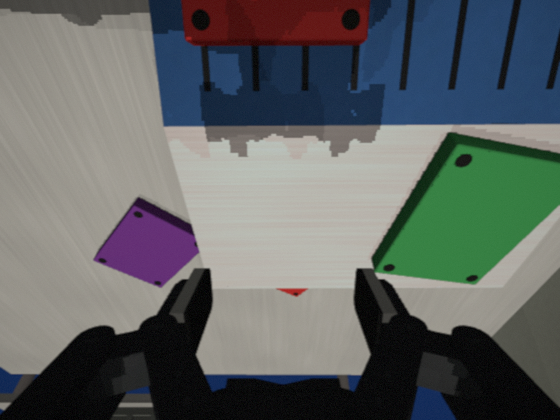

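Run:
```python
from h import *
s=snapshot("scene")
t=np.radians(25);yaw=np.radians(90.45)
X=np.array([np.cos(yaw)*np.cos(t),np.sin(yaw)*np.cos(t),-np.sin(t)]);Y=np.array([-np.sin(yaw),np.cos(yaw),0]);N=np.cross(X,Y)
B=np.array([.553,.0384,.12])
for p in((452,447),(600,375),(294,223),(442,165)):
    o,d=ray(s,(p[0]/4+229.7,p[1]/4+179.7)); q=o+d*((.02-(o-B)@N)/(d@N)); print(np.round([(q-B)@X*1e3,(q-B)@Y*1e3],1))
print(observe()["time"],observe()["ft_force"])
```

```text
[200.8  44.9]
[200.9 140.2]
[65.1 44.7]
[ 65.3 140.5]
17.95 [ 0.34502187  0.69005492 -0.3249138 ]
```

Run:
```python
import cv2
a=cv2.imread("pics/side15.png")[135:215,200:370]
cv2.imwrite("pics/si15c.png",cv2.resize(a,None,fx=4.7,fy=4.7,interpolation=cv2.INTER_CUBIC))
```

```text
(no output)
```

View pics/si15c.png

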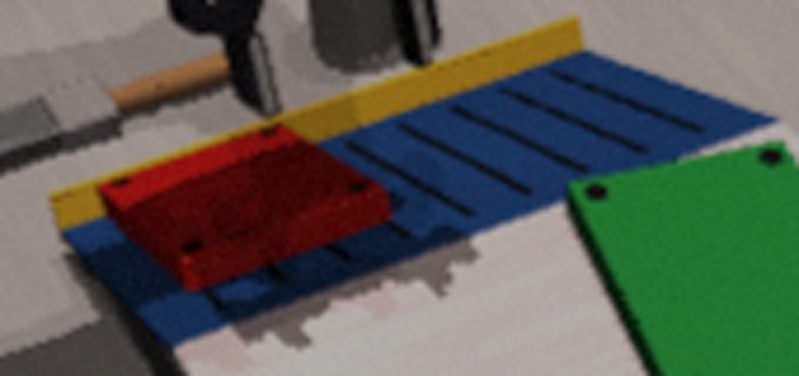

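The side crop shows the board's lower edge lying along the lip, from (105,187) to (285,125), parallel with no visible gap. The board is flat with its dots up, and the green board, beaker and brush are in place. I'm handing in.

```bash
python3 -c "
from workcell import *
print(hand_in())"
```

```text
the job is handed in; nothing more can be done
None
```

I slid the red board over the bend and down to the yellow lip, and handed the job in at about 18 s of the 32 s allowed. The interface reports no verdict, so what follows rests on my own checks.

**How it went:** I first pressed two fingertips on top of the board to drag it. They slipped, the press briefly reached about 53 N at the wrist, and the board did not move measurably. I then pushed its rear edge with both fingertips, which also squared it. At the bend I leaned the tool 25° forward so the board tipped gradually with the fingers, then pushed it down to the lip and pulled clear.

**Last checks:**
- **At the lip:** the board stopped moving while the push rose to about 11 N. The side view shows its lower edge along the lip with no visible gap.
- **Position on the slope:** it lies flat, dots up and square to within about 0.2°. It spans roughly 32–152 mm to one side of the middle, within the 180 mm half-width.
- **Other things:** the green board, beaker and brush look unmoved in the images, and the gripper touches nothing.

**Small disagreement:** the camera measurement puts the lower edge about 2 mm short of the lip. That is within the calibration tolerance, so I relied on the contact force and the side view.

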